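# Open the lamination press and load a veneer pack on its round former

### The job

Get the veneer press ready for bending: crank its handwheel anticlockwise until it comes up against its stop with the platen fully raised, then back it off a quarter turn so that it cannot jam there. Then lay the taped veneer pack under the platen, its length running front to back across the crown of the round former, centred so that it balances there level by itself, and let go of it. Leave the other things on the bench as they are.

Things in the scene. Friction and masses are not known exactly. Their poses are not given: they have to be found in the camera images.
- crown (a point): Middle of the highest line of the press's round former (light wood half-round, radius 90 mm, 90 mm wide along press y), 90 mm above the bench. Axes are the press's: z up, y along the former's axis and towards the two columns, x the direction along which the pack must lie. The press is fixed; its front (-x) is open and faces the robot.
- press: The whole press; origin on the bench straight below the crown, same axes. Plywood base 200 mm (x) by 260 mm (y), 22 mm thick; upright steel columns of 22 mm diameter at y = +100 and -100 mm; wooden crosshead 64 mm (x) by 250 mm (y), from 184 to 218 mm above the bench.
- platen_under (a point): Middle of the hollowed underside of the platen, the wooden beam 70 mm (x) by 232 mm (y) that rides on the columns; its front and rear edges hang 6 mm lower. 59 mm above the crown with the wheel at its stop, 20 mm less per turn back. Pack fits under it only when wound up; platen and wheel overhang the former, so hold the pack by its front end, gripper tilted 25 to 40 degrees, leaning towards the robot.
- handwheel (a joint): Turn of the press's handwheel in rad, vertical axis above the crosshead; grows anticlockwise seen from above, which raises the platen. Solid stop (platen fully raised) at 13.0; it starts some 1.3 to 1.9 turns below. Stiff: it needs about 2 N at the crank grip (0.12 N m) and stays where it is left.
- wheel_centre (a point): Centre of the handwheel (dark cast wheel, rim radius 55 mm, rim 13 mm thick), on its axis, half-way up the rim, 229.5 mm above the bench, straight above the crown. A screw of 18 mm diameter stands up through the hub, its tip 18 mm (wheel at 0) to 60 mm (at the stop) above this point.
- crank_grip (a point): Middle of the wooden hand grip standing upright on the wheel's rim, 55 mm from the wheel's axis; 23 mm diameter, 50 mm tall; this point is 27 mm above its foot, 268 mm above the bench. It goes round with the wheel and spins freely about its own upright axis, so it can be held without turning the gripper. Its orientation means nothing.
- pack_centre (a point): Centre (half-way up) of the taped veneer pack: flat rigid bar of nine light and dark leaves, two paper tapes 35 mm either side of the middle; 200 mm (its x) by 50 mm (its y) by 18 mm (z), about 0.12 kg, the same at both ends and faces, centre of mass at its centre. Starts flat on the bearers of the glue-up board, left of the press.
- glue_bottle: Bystander: white glue bottle, 58 mm diameter, 196 mm tall, standing; origin at the centre of its underside. Must stay standing where it is.
- carved_blank: Bystander: small faceted wooden block, 58 x 31 x 30 mm; origin at the centre of its underside.
- palm_gouge: Bystander: palm chisel with mushroom handle, 132 x 26 x 22 mm, lying far to the left; origin at the centre of its underside.
- bearer_board: Glue-up board left of the press, fixed: plywood 200 mm (its x) by 110 mm (its y), 12 mm thick, with two bearers across it at x = +40 and -40 mm, each 20 mm wide, 100 mm long, 28 mm high, so that the pack on them lies with its underside 40 mm above the bench; origin at the centre of the board's underside.

How it is judged:
By the outcome, as a careful person would: the job done as asked, in the order asked, and still so for the second after the job is handed in, with the robot touching nothing.
It also fails if it takes over 69 s, if anything falls off the work surface, if the arm or the gripper's body presses on something with over 40 N, if the wrist force passes 120 N, or if a joint passes its speed limit or range.

### The arm

A 6-joint arm with a two-finger parallel gripper is mounted at the origin on a cart in front of the work surface, level with it; the furniture and walls round the work are solid. World frame = base frame: x ahead of the robot, y to its left, z up, the work surface at z = 0. Lengths are in m, angles in rad, forces in N, time in s.
With the tool pointing down it reaches from about 0.3 to 0.75 m from the base axis. Payload 8.5 kg.
Tool frame: the origin (TCP) lies on the centre line of the jaws, within the pads' length; the fingertips stand 11 mm ahead of it and the grasp point (between the pads) lies 8 mm behind it (r.tips_ahead is the z of the fingertips in the tool frame, in m); z points along the fingers, y is the line along which they close (so a half turn about z gives the same grasp; the last joint's range is limited). The gripper opens to 85 mm and grips with 20 to 120 N. Pads are 22 mm wide; open, the fingers measure 114 mm over their backs; the gripper's body (76 mm by 85 mm) begins 54 mm behind the grasp point. The pads swing forward as they close: fully open they stand 13 mm farther back than shut.
Start: joints at [1.082, 0.381, 1.297, -0, 1.464, -0.215], TCP at [0.149, 0.529, 0.242] pointing down, gripper open.
Joint ranges: [-3.11, 3.11], [-0.89, 2.33], [0.22, 2.48], [-1.42, 4.56], [0.17, 2.85], [-2.88, 2.88]. Speed limits (rad/s): [2.39, 2.39, 3.14, 3.14, 3.14, 3.14].

### API

Orientations are given as a unit quaternion [x, y, z, w].
In Python, from rig import r, hand, solve_ik, eyes, finish_job, monitor gives the robot as it stands. Calls block until the motion is done:
- r.move_to(position, orientation): joint-space move of the TCP to a pose.
- r.move_linear(position, ori=None, max_speed=0.15): straight line of the TCP; ori=None keeps the orientation; max_speed is the mean speed in m/s.
- r.set_joints(angles): joint-space move.
- hand.set_gripper(opening): opening from 0.0 (shut) to 1.0 (fully open); the grip force is fixed at half the most; returns when the fingers have stopped.
- r.sleep(seconds).
- solve_ik(position, orientation): joint angles nearest the present ones, or None.
- eyes.grab_frame(name): name is "scene" or "side" or "wrist"; returns a dict with "img" (480x640x3 uint8, red, green, blue), "range_z" (480x640 float32, m along the optical axis (not along the pixel's ray), 0 where there is no reading), "fx", "fy", "cx", "cy" (pixels), "pose" (4x4, takes a point from camera to world coordinates). Camera axes: x right, y down, z forward; pixel columns grow to the right and rows downward; lengths in m; the calibration is good to about 2 mm. The wrist camera is an equidistant fisheye: a pixel r from the principal point sees the ray r / f radians off the axis. A picture is of the moment at which its call begins.
A pose or a line that the arm cannot do raises r.MotionError and nothing moves.
- finish_job(): hands the job in; it is judged then, once.
Readings, each from a call of its own:
- monitor.current_t(): time.
- monitor.current_qpos(): joint angles.
- monitor.current_joint_vel(): joint speeds.
- monitor.current_tau(): joint torques, N m.
- monitor.current_eef_pos(): TCP position.
- monitor.current_orientation(): TCP orientation.
- monitor.current_wrist_force(): force on the tool from outside, world axes, zero at the start.
- monitor.current_torque(): the same for the moment, N m.
- monitor.current_finger_gap(): opening from 0.0 (shut) to 1.0 (fully open).
- monitor.current_finger_force(): force on a finger pad.
Only numpy, scipy, OpenCV 4.12 (cv2) and the standard library are available. Lean on these libraries where they do the work, as an engineer would, in place of code of your own. Each camera call takes 0.05 s, during which the arm holds its last target. There are 200 camera calls.

## Working session

There is one attempt and no reset: what is moved stays moved. The work goes in short steps, each a Python script; the robot and the scene stay as the last script left them, time stands still between calls to the robot, and variables do not carry over. Pictures are saved under pics/ and viewed, at most 10 in all, crops included, and the job is handed in when it is done.

```bash
ls; mkdir -p pics; python3 - <<'E'
from rig import r, hand, eyes, monitor
import cv2,numpy as np
for n in("scene","side"):
    f=eyes.grab_frame(n); cv2.imwrite(f"pics/{n}0.png",f["img"][...,::-1]); np.savez(f"{n}0.npz",**f)
    print(n,f["fx"],f["fy"],f["cx"],f["cy"],f["pose"].round(3).tolist())
print(monitor.current_t(), monitor.current_orientation())
E
```

```text
pics
scene 559.2319089779647 559.2319089779647 322.9192714119558 237.02160686244224 [[0.825, -0.435, 0.362, 0.104], [-0.565, -0.613, 0.552, -0.744], [-0.018, -0.66, -0.751, 1.146], [0.0, 0.0, 0.0, 1.0]]
side 446.5649247658314 446.5649247658314 324.7969724659315 236.04274905402372 [[-0.922, -0.255, 0.29, 0.278], [-0.386, 0.609, -0.693, 0.628], [-0.001, -0.751, -0.66, 0.814], [0.0, 0.0, 0.0, 1.0]]
0.1 [ 1.36466580e-01  9.90644458e-01 -6.21351901e-04 -2.11663529e-04]
```

View pics/scene0.png

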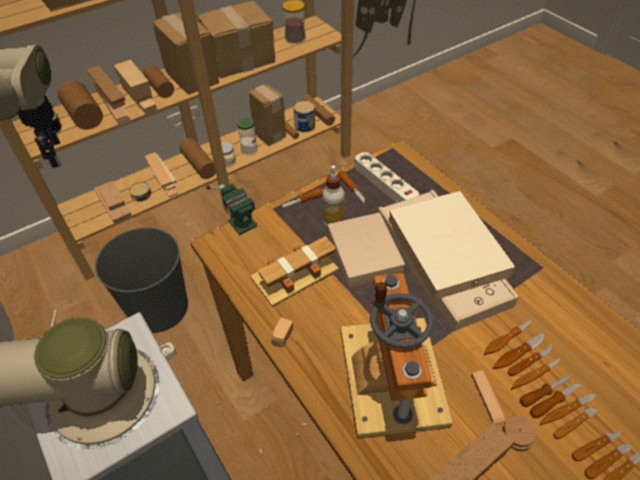

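View pics/side0.png

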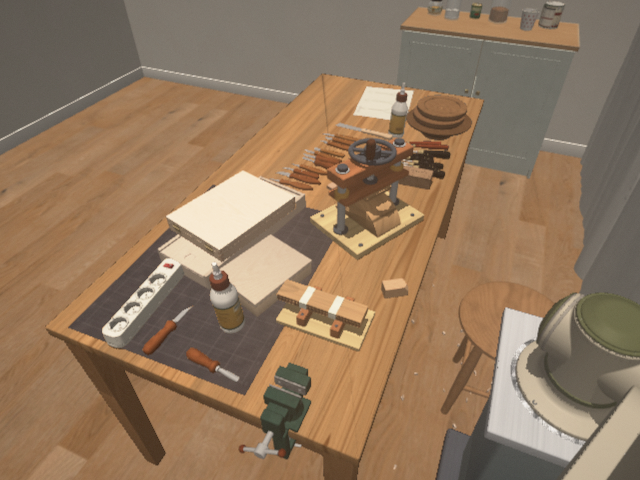

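The scene view shows the press, with its wheel at (401,320) and grip at about (380,292), the pack with two white tapes at (300,262), and the carved blank at (283,332). The side view agrees: wheel (373,152), pack (322,305), bottle (227,305). Next I'll locate each by height band from range and plane rays.

```bash
cat >vis.py <<'E'
import numpy as np,cv2
def cloud(f):
    v,u=np.mgrid[0:480,0:640]; z=f["range_z"]
    P=np.stack([(u-f["cx"])/f["fx"]*z,(v-f["cy"])/f["fy"]*z,z,np.ones_like(z)],-1)@np.asarray(f["pose"]).T
    P=P[...,:3]; P[z<=0]=np.nan; return P
def rect(p): 
    c,s,a=cv2.minAreaRect((p*1000).astype(np.float32)); return np.round(c,1),np.round(s,1),round(a,1)
E
python3 - <<'E'
from vis import *
for n in("scene","side"):
    f=dict(np.load(n+"0.npz")); P=cloud(f); z=P[...,2]; img=f["img"].astype(int)
    v,u=np.mgrid[0:480,0:640]
    def box(b): return (u>b[0])&(u<b[2])&(v>b[1])&(v<b[3])
    B=dict(scene=dict(press=(335,260,460,445),pack=(245,228,345,310)),side=dict(press=(305,125,430,255),pack=(270,275,380,350)))[n]
    pb,kb=box(B["press"]),box(B["pack"])
    for nm,m,lo,hi in(("base",pb,.016,.028),("xhead",pb,.212,.222),("rim",pb,.230,.242),("grip",pb,.262,.300),("pack",kb,.052,.064),("board",kb,.007,.017)):
        k=m&(z>lo)&(z<hi); k=cv2.morphologyEx(k.astype(np.uint8),cv2.MORPH_OPEN,np.ones((2,2)))>0
        q=P[k]; print(n,nm,len(q),q.mean(0).round(4) if len(q) else "",rect(q[:,:2]) if len(q)>4 else "", (u[k].min(),v[k].min(),u[k].max(),v[k].max()) if len(q) else "")
    # heights along pack
    c=f["img"][B["press"][1]:B["press"][3],B["press"][0]:B["press"][2]]
    cv2.imwrite(f"pics/{n}_c.png",cv2.resize(c,None,fx=3,fy=3,interpolation=cv2.INTER_CUBIC)[...,::-1])
E
```

```text
scene base 4712 [nan nan nan] (array([ 590. , -261.5]), array([429.1, 205.4]), 62.1) (np.int64(341), np.int64(262), np.int64(459), np.int64(436))
scene xhead 1218 [nan nan nan] (array([ 615. , -285.6]), array([405.9,  55.3]), 52.0) (np.int64(376), np.int64(276), np.int64(431), np.int64(384))
scene rim 1376 [nan nan nan] (array([ 607.8, -289. ]), array([268.1, 120.4]), 36.0) (np.int64(370), np.int64(295), np.int64(433), np.int64(348))
scene grip 164 [nan nan nan] (array([ 556.8, -268.8]), array([68.6, 15.8]), 33.7) (np.int64(376), np.int64(283), np.int64(387), np.int64(298))
scene pack 1253 [nan nan nan] (array([551.6,  29. ]), array([231.6,  69.5]), 8.7) (np.int64(259), np.int64(239), np.int64(335), np.int64(284))
scene board 1007 [nan nan nan] (array([524.4,  30.2]), array([105.1, 207.4]), 87.5) (np.int64(251), np.int64(259), np.int64(338), np.int64(305))
side base 2341 [nan nan nan] (array([ 615.6, -508. ]), array([317.1, 698.5]), 20.7) (np.int64(311), np.int64(131), np.int64(430), np.int64(255))
side xhead 619 [nan nan nan] (array([ 539.6, -322.2]), array([246.3,  67.7]), 62.3) (np.int64(331), np.int64(141), np.int64(412), np.int64(180))
side rim 525 [ 0.5442 -0.3204  0.2325] (array([ 600.6, -503.2]), array([121.4, 492.4]), 17.0) (np.int64(349), np.int64(140), np.int64(396), np.int64(165))
side grip 117 [nan nan nan] (array([ 592.6, -513.4]), array([ 19.7, 515.5]), 13.0) (np.int64(367), np.int64(140), np.int64(376), np.int64(153))
side pack 1717 [nan nan nan] (array([535. ,  19.7]), array([199.7,  92.1]), 1.7) (np.int64(277), np.int64(281), np.int64(368), np.int64(325))
side board 1632 [nan nan nan] (array([535.2,  35.9]), array([146.7, 229.1]), 76.6) (np.int64(272), np.int64(277), np.int64(375), np.int64(350))
```

View pics/scene_c.png

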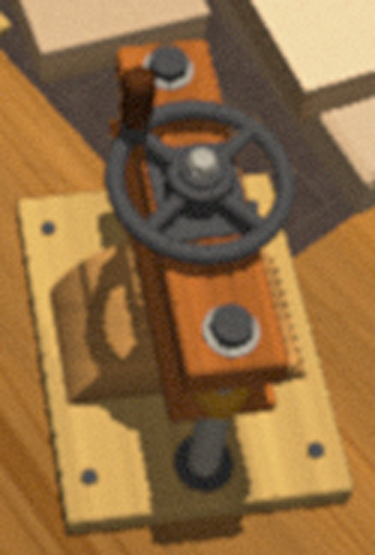

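View pics/side_c.png

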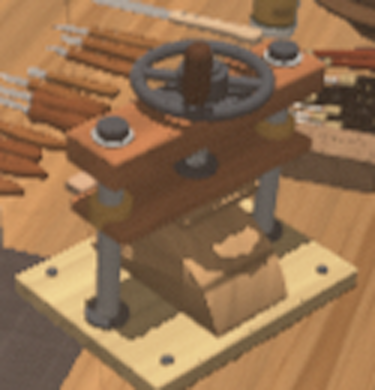

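The scene crop (scale 3, offset 335,260) shows base corners at crop (20,200), (68,522) and (350,492), nuts at (169,64) and (233,326), and the wheel ellipse about (199,180) with grip top (139,75). The side crop (offset 305,125) shows base corners (17,280), (155,388) and (357,270), nuts (113,132) and (283,52), the wheel about (203,78), and the former's front face.

```bash
cat >>vis.py <<'E'
def cast(f,uv,h):
    uv=np.atleast_2d(np.asarray(uv,float)); T=np.asarray(f["pose"])
    d=np.c_[(uv[:,0]-f["cx"])/f["fx"],(uv[:,1]-f["cy"])/f["fy"],np.ones(len(uv))]@T[:3,:3].T
    return T[:3,3]+d*((h-T[2,3])/d[:,2])[:,None]
E
python3 - <<'E'
from vis import *
C=dict(scene=dict(o=(335,260),base=[(20,200),(68,522),(350,492)],nut=[(169,64),(233,326)],grip=[(139,75)]),
 side=dict(o=(305,125),base=[(17,280),(155,388),(357,270)],nut=[(113,132),(283,52)],grip=[(201,45)]))
for n in C:
    f=dict(np.load(n+"0.npz")); P=cloud(f); c=C[n]; o=np.array(c["o"])
    print(n); b=cast(f,np.array(c["base"])/3+o-.33,.022)[:,:2]; print("base",b.round(4).tolist(),"mid-diag",((b[0]+b[2])/2).round(4),"edges",np.linalg.norm(np.diff(b,axis=0),axis=1), np.degrees(np.arctan2(*np.diff(b,axis=0)[:,::-1].T)))
    q=cast(f,np.array(c["nut"])/3+o-.33,.229)[:,:2]; print("nut",q.round(4).tolist(),q.mean(0), np.linalg.norm(q[1]-q[0]),np.degrees(np.arctan2(*(q[1]-q[0])[::-1])))
    print("gripTop",cast(f,np.array(c["grip"])/3+o-.33,.291))
    z=P[...,2]; img=f["img"].astype(int); sat=img.max(-1)-img.min(-1)
    m=(np.abs(z-.2325)<.014)&(sat<45)&(img.max(-1)<120); m[:o[1]]=0;m[o[1]+190:]=0;m[:,:o[0]]=0;m[:,o[0]+130:]=0
    k,lab,st,ce=cv2.connectedComponentsWithStats(m.astype(np.uint8)); i=1+st[1:,4].argmax()
    v,u=np.nonzero(lab==i); q=cast(f,np.c_[u,v],.2315)[:,:2]
    print("wheel",len(q),cv2.minEnclosingCircle((q*1000).astype(np.float32)),rect(q))
    # pack
    bx=dict(scene=(245,228,345,310),side=(270,275,380,350))[n]
    m=(z>.051)&(z<.067); m[:bx[1]]=0;m[bx[3]:]=0;m[:,:bx[0]]=0;m[:,bx[2]:]=0
    k,lab,st,ce=cv2.connectedComponentsWithStats(m.astype(np.uint8)); i=1+st[1:,4].argmax()
    v,u=np.nonzero(lab==i); q=cast(f,np.c_[u,v],.058)[:,:2]; print("pack",len(q),rect(q))
    w=(lab==i)&(img.min(-1)>140); k,lab2,st,ce=cv2.connectedComponentsWithStats(w.astype(np.uint8))
    for j in range(1,k):
        if st[j,4]>20: print("tape",st[j,4],cast(f,ce[j],.058)[0,:2].round(4))
E
```

```text
scene
base [[0.5231, -0.1729], [0.4007, -0.3995], [0.572, -0.4932]] mid-diag [ 0.5476 -0.3331] edges [0.2575774  0.19532318] [-118.38071963  -28.68217433]
nut [[0.5915, -0.2486], [0.4992, -0.4235]] [ 0.54533554 -0.33604642] 0.19775964290645123 -117.83719736777198
gripTop [[ 0.5377231  -0.27795312  0.291     ]]
wheel 1708 ((545.8068237304688, -331.660400390625), 62.826969146728516) (array([ 547.3, -333.7]), array([122. , 119.6]), 54.8)
pack 1306 (array([531.8,  30.1]), array([ 56.2, 201.5]), 88.2)
tape 110 [0.5695 0.032 ]
tape 113 [0.4995 0.034 ]
side
base [[0.6938, -0.2585], [0.5246, -0.1699], [0.4027, -0.3964]] mid-diag [ 0.5482 -0.3274] edges [0.19091559 0.25726256] [ 152.3575545  -118.30318735]
nut [[0.5911, -0.2278], [0.5002, -0.4038]] [ 0.54565585 -0.31578877] 0.19801323327394182 -117.30623895095916
gripTop [[ 0.53900522 -0.280278    0.291     ]]
wheel 692 ((549.0112915039062, -328.2732849121094), 66.16436004638672) (array([ 549.6, -326.9]), array([120. , 126.3]), 22.7)
pack 1744 (array([535.2,  38.6]), array([ 57.3, 201.3]), 88.6)
tape 154 [0.5708 0.0347]
tape 163 [0.5008 0.0362]
```

```bash
cat >geo.py <<'E'
import numpy as np
from scipy.spatial.transform import Rotation as R
C=np.array([.5477,-.3305]); PY=np.radians(61.75-90)   # press centre, yaw of press x
def down(psi): return (R.from_euler('z',psi,degrees=True)*R.from_euler('x',180,degrees=True)).as_quat()
def tilted(yaw,tilt):  # fingers down and ahead (yaw dir), closing line across
    x=np.array([np.cos(yaw),np.sin(yaw),0]); z=np.cos(tilt)*np.array([0,0,-1.])+np.sin(tilt)*x
    y=np.array([-x[1],x[0],0]); return R.from_matrix(np.c_[np.cross(y,z),y,z]).as_quat(), z
E
python3 - <<'E'
from rig import *; from geo import *
q=down(59)
r.move_to([.36,0,.42],q); print(monitor.current_t())
hand.set_gripper(.55); g=C+.055*np.array([np.cos(np.radians(100.5)),np.sin(np.radians(100.5))])
r.move_to([*g,.36],q); print(monitor.current_t(),monitor.current_wrist_force())
r.move_linear([*g,.264]); print(monitor.current_wrist_force())
hand.set_gripper(0.0)
print(monitor.current_t(),monitor.current_finger_gap(),monitor.current_finger_force(),monitor.current_wrist_force(),monitor.current_eef_pos(),monitor.current_qpos())
E
```

```text
2.2417
3.975 [-0.44415424  0.82471754 -0.03049319]
[ 0.29858465  0.676947   -0.31388218]
5.1167 0.24962798728742114 58.84182807058096 [1.09445881 0.1890768  5.75912578] [ 0.53813071 -0.27680388  0.26544504] [-6.70501456e-01  4.64609644e-01  1.09287677e+00  1.80447904e-05
  1.58073622e+00 -1.29394140e-01]
```

```bash
python3 - <<'E'
from rig import *; from geo import *
p=monitor.current_eef_pos(); a0=np.arctan2(p[1]-C[1],p[0]-C[0]); z=.2645; t0=monitor.current_t()
for i in range(1,9):
    a=a0+np.radians(12)*i; u=np.array([np.cos(a),np.sin(a)]); w=np.array([-u[1],u[0]])
    r.move_linear([*(C+.055*u),z],max_speed=.12)
    f=monitor.current_wrist_force(); e=monitor.current_eef_pos()[:2]-C
    print(i,round(monitor.current_t()-t0,2),"Fr %.1f Ft %.1f Fz %.1f"%(f[:2]@u,f[:2]@w,f[2]),"r %.4f a %.1f"%(np.hypot(*e),np.degrees(np.arctan2(e[1],e[0]))),np.degrees(a))
print(monitor.current_finger_gap())
E
```

```text
1 0.25 Fr -4.7 Ft 0.9 Fz 5.4 r 0.0541 a 112.5 112.10471306981196
2 0.5 Fr -7.5 Ft 1.4 Fz 4.1 r 0.0537 a 124.5 124.10471306981195
3 0.75 Fr -8.9 Ft 0.9 Fz 3.5 r 0.0533 a 136.5 136.10471306981196
4 1.0 Fr -11.0 Ft 2.3 Fz 2.0 r 0.0530 a 148.5 148.10471306981196
5 1.25 Fr -11.8 Ft 2.1 Fz 2.7 r 0.0527 a 160.6 160.10471306981196
6 1.5 Fr -12.0 Ft 1.6 Fz 3.3 r 0.0526 a 172.5 172.10471306981196
7 1.75 Fr -11.5 Ft 1.6 Fz 3.7 r 0.0526 a -175.5 184.10471306981196
8 2.0 Fr -11.4 Ft 1.5 Fz 4.5 r 0.0527 a -163.5 196.10471306981196
0.24723629509895464
```

```bash
python3 - <<'E'
from rig import *; from geo import *
from scipy.optimize import least_squares
C=C+[.0024,-.0006]
p=monitor.current_eef_pos(); a=a0=np.arctan2(p[1]-C[1],p[0]-C[0]); z=.2645; t0=monitor.current_t(); E=[];i=0
done=np.radians(96)
while done<np.radians(1.95*360):
    st=np.radians(12 if done<np.radians(440) else 5); a+=st; done+=st; u=np.array([np.cos(a),np.sin(a)]); w=np.array([-u[1],u[0]])
    r.move_linear([*(C+.055*u),z],max_speed=.12)
    f=monitor.current_wrist_force(); P=monitor.current_eef_pos()[:2]; e=P-C; E.append(P); i+=1
    ft=f[:2]@w
    if i%5==0 or ft<-6: print(i,round(np.degrees(done)),"Fr %.1f Ft %.1f Fz %.1f"%(f[:2]@u,ft,f[2]),"r %.4f a %.1f"%(np.hypot(*e),np.degrees(np.arctan2(e[1],e[0]))),np.degrees(a)%360)
    if ft<-18: break
E=np.array(E); s=least_squares(lambda q:np.hypot(*(E-q[:2]).T)-q[2],[*C,.055]).x; print(s,monitor.current_t(),monitor.current_finger_gap())
np.savez("stop.npz",a=a,C=C,E=E)
E
```

```text
5 156 Fr -1.4 Ft 1.6 Fz 6.6 r 0.0543 a -103.7 255.16483552006838
10 216 Fr -1.8 Ft 2.0 Fz 6.5 r 0.0548 a -43.4 315.1648355200684
15 276 Fr -0.5 Ft 2.5 Fz 7.8 r 0.0554 a 15.9 15.164835520068406
20 336 Fr 4.0 Ft 2.0 Fz 10.2 r 0.0556 a 75.2 75.16483552006841
25 396 Fr 5.2 Ft 2.0 Fz 10.7 r 0.0551 a 135.7 135.16483552006844
30 449 Fr 0.4 Ft 1.8 Fz 8.9 r 0.0546 a -170.9 188.16483552006838
35 474 Fr -1.9 Ft 1.1 Fz 9.2 r 0.0545 a -146.0 213.16483552006835
40 499 Fr -3.4 Ft 1.3 Fz 9.0 r 0.0544 a -121.0 238.16483552006832
45 524 Fr -3.2 Ft 1.2 Fz 8.9 r 0.0545 a -96.1 263.1648355200683
50 549 Fr -4.7 Ft 1.5 Fz 9.2 r 0.0546 a -71.2 288.16483552006827
55 574 Fr -4.3 Ft 0.1 Fz 9.1 r 0.0548 a -46.4 313.16483552006827
60 599 Fr -3.8 Ft 0.3 Fz 10.0 r 0.0551 a -21.8 338.1648355200682
65 624 Fr 2.6 Ft -19.6 Fz 6.2 r 0.0552 a -1.9 3.164835520068209
[ 0.55039836 -0.33056004  0.05499831] 23.3667 0.24794788819505909
```

```bash
python3 - <<'E'
from rig import *; from geo import *; from vis import cast
D=np.load("stop.npz"); C=np.array([.5504,-.3306]); z=.2645
for d in range(-6,-91,-12):
    a=np.radians(-1.7+d); r.move_linear([*(C+.055*np.array([np.cos(a),np.sin(a)])),z],max_speed=.12)
a=np.radians(-1.7-90.5); r.move_linear([*(C+.055*np.array([np.cos(a),np.sin(a)])),z],max_speed=.12)
e=monitor.current_eef_pos()[:2]-C; print("angle",np.degrees(np.arctan2(e[1],e[0])),monitor.current_wrist_force())
hand.set_gripper(.5); p=monitor.current_eef_pos(); r.move_linear([*p[:2],.34],max_speed=.2); print(monitor.current_t(),monitor.current_wrist_force())
for n,uv in(("scene",(283,332)),("side",(395,287))):
    f=dict(np.load(n+"0.npz")); print("blank",cast(f,uv,.02))
for nm,c,yaw,zz in(("pack",np.array([.536,.034]),np.radians(-1.6),.049),("press",C,PY,.105)):
    for fl in(0,1):
        for t in(28,33,38):
            q,zt=tilted(yaw,np.radians(t)); 
            if fl: q=(R.from_quat(q)*R.from_euler('z',np.pi)).as_quat()
            x=np.array([np.cos(yaw),np.sin(yaw)]); g=np.array([*(c-.084*x),zz])+.008*zt
            s=solve_ik(g,q); print(nm,fl,t,None if s is None else np.round(s,2), solve_ik(g-.09*zt,q) is not None)
E
```

```text
angle -92.00032257490344 [-1.79652709  2.11501727  8.65870646]
26.4833 [-0.08201188  0.23877426 -0.61800306]
blank [[ 0.40334901 -0.10612238  0.02      ]]
blank [[ 0.40175853 -0.09996173  0.02      ]]
pack 0 28 None True
pack 0 33 None True
pack 0 38 [-0.26  0.5   2.28  2.68  0.32  1.83] True
pack 1 28 None True
pack 1 33 None True
pack 1 38 [-0.26  0.5   2.28  2.68  0.32 -1.31] True
press 0 28 [-0.83  0.43  1.83  0.37  0.44 -2.2 ] True
press 0 33 [-0.84  0.43  1.89  0.6   0.33 -2.44] True
press 0 38 [-0.86  0.43  1.94  1.03  0.26 -2.88] True
press 1 28 [-0.83  0.43  1.83  0.37  0.44  0.94] True
press 1 33 [-0.84  0.43  1.89  0.6   0.33  0.7 ] True
press 1 38 [-0.86  0.43  1.94  1.03  0.26  0.26] True
```

```bash
python3 - <<'E'
from rig import *; from geo import *
C=np.array([.5504,-.3306])
for t in(36,38,40,42):
    def ik(c,yaw,zz,d,back=0,s=0):
        q,zt=tilted(yaw,np.radians(t)); q=(R.from_quat(q)*R.from_euler('z',np.pi)).as_quat()
        x=np.array([np.cos(yaw),np.sin(yaw)]); a=solve_ik(np.array([*(c+(s-d)*x),zz])+(.008-back)*zt,q); return None if a is None else a.round(2).tolist()
    for d in(.084,.076):
        print(t,d,"pick",ik(np.array([.536,.034]),np.radians(-1.6),.049,d),ik(np.array([.536,.034]),np.radians(-1.6),.049,d,.08),ik(np.array([.536,.034]),np.radians(-1.6),.129,d))
        for s in(0,-.05,-.1,-.15,-.18): print("   ",s,ik(C,PY,.120,d,0,s))
E
```

```text
36 0.084 pick [-0.25, 0.49, 2.26, 2.59, 0.25, -1.22] None [-0.25, 0.25, 2.16, 0.83, 0.18, 0.56]
    0 [-0.85, 0.4, 1.9, 0.73, 0.32, 0.57]
    -0.05 [-0.9, 0.34, 2.03, 0.93, 0.3, 0.33]
    -0.1 [-0.97, 0.28, 2.16, 1.13, 0.3, 0.07]
    -0.15 [-1.06, 0.21, 2.28, 1.29, 0.33, -0.18]
    -0.18 [-1.14, 0.17, 2.36, 1.35, 0.37, -0.31]
36 0.076 pick [-0.25, 0.49, 2.24, 2.56, 0.24, -1.18] None [-0.25, 0.26, 2.14, 0.78, 0.18, 0.62]
    0 [-0.84, 0.41, 1.88, 0.7, 0.32, 0.61]
    -0.05 [-0.89, 0.35, 2.01, 0.89, 0.3, 0.37]
    -0.1 [-0.96, 0.29, 2.14, 1.1, 0.3, 0.11]
    -0.15 [-1.04, 0.22, 2.26, 1.27, 0.33, -0.14]
    -0.18 [-1.11, 0.18, 2.34, 1.34, 0.36, -0.28]
38 0.084 pick [-0.26, 0.5, 2.28, 2.68, 0.32, -1.31] [-0.31, 0.24, 2.33, 1.99, 0.19, -0.65] None
    0 [-0.86, 0.4, 1.93, 0.89, 0.28, 0.4]
    -0.05 [-0.91, 0.34, 2.06, 1.13, 0.28, 0.13]
    -0.1 [-0.98, 0.28, 2.18, 1.34, 0.3, -0.15]
    -0.15 [-1.07, 0.22, 2.31, 1.48, 0.35, -0.38]
    -0.18 [-1.16, 0.18, 2.39, 1.52, 0.39, -0.49]
38 0.076 pick [-0.25, 0.5, 2.26, 2.66, 0.3, -1.29] [-0.3, 0.25, 2.31, 1.95, 0.18, -0.6] None
    0 [-0.85, 0.41,
[... 879 characters left out ...]
.64]
42 0.084 pick [-0.27, 0.54, 2.33, 2.78, 0.47, -1.43] [-0.33, 0.28, 2.4, 2.46, 0.32, -1.14] [-0.27, 0.27, 2.23, 1.98, 0.18, -0.6]
    0 [-0.87, 0.41, 1.97, 1.33, 0.26, -0.04]
    -0.05 [-0.92, 0.35, 2.1, 1.57, 0.28, -0.33]
    -0.1 [-1.0, 0.3, 2.23, 1.73, 0.33, -0.56]
    -0.15 [-1.11, 0.24, 2.36, 1.8, 0.41, -0.73]
    -0.18 [-1.2, 0.21, 2.44, 1.8, 0.46, -0.82]
42 0.076 pick [-0.26, 0.54, 2.31, 2.77, 0.45, -1.41] [-0.32, 0.29, 2.38, 2.45, 0.31, -1.12] None
    0 [-0.86, 0.42, 1.95, 1.29, 0.25, 0.01]
    -0.05 [-0.91, 0.36, 2.08, 1.54, 0.28, -0.28]
    -0.1 [-0.99, 0.31, 2.21, 1.71, 0.33, -0.52]
    -0.15 [-1.09, 0.25, 2.34, 1.8, 0.39, -0.71]
    -0.18 [-1.17, 0.22, 2.42, 1.8, 0.45, -0.8]
```

```bash
cat >>geo.py <<'E'
T=np.radians(40); D=.080
def pose(c,yaw,zz,back=0,s=0):
    q,zt=tilted(yaw,T); q=(R.from_quat(q)*R.from_euler('z',np.pi)).as_quat()
    x=np.array([np.cos(yaw),np.sin(yaw)]); return np.array([*(np.asarray(c)+(s-D)*x),zz])+(.008-back)*zt,q
E
python3 - <<'E'
from rig import *; from geo import *; import cv2
K=[.536,.034]; Y=np.radians(-1.6)
r.move_to([.38,-.02,.36],down(60)); hand.set_gripper(.85)
r.move_to(*pose(K,Y,.049,.08)); print(monitor.current_t(),monitor.current_qpos().round(2))
r.move_linear(pose(K,Y,.049)[0],max_speed=.1); print(monitor.current_wrist_force())
hand.set_gripper(0.); print(monitor.current_t(),monitor.current_finger_gap(),monitor.current_finger_force(),monitor.current_wrist_force())
f=eyes.grab_frame("side"); cv2.imwrite("pics/grasp.png",f["img"][220:400,200:440,::-1].repeat(3,0).repeat(3,1))
E
```

```text
30.3333 [-0.31  0.26  2.35  2.27  0.24 -0.94]
[ 0.35121757 -0.22897596  0.40416935]
31.6083 0.5721476162119855 61.15245580673218 [-1.7669883  -0.5500594   5.14866108]
```

View pics/grasp.png

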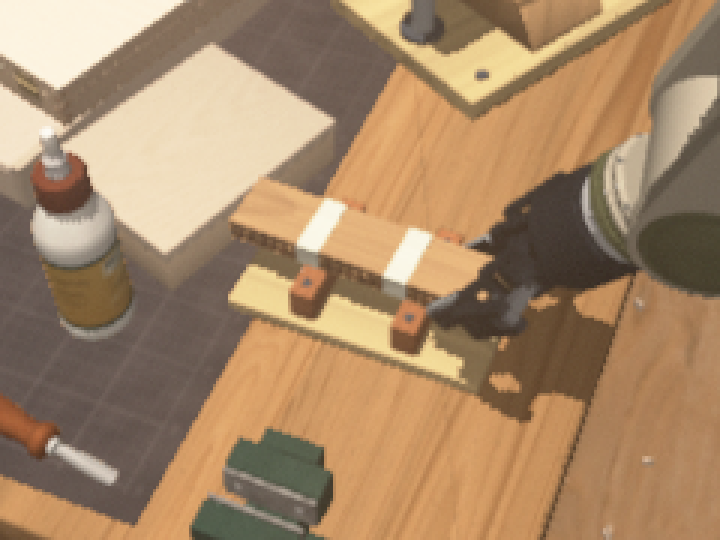

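The picture shows the fingers straddling the near end of the pack (crop 470,280), clear of the bearer, with the pack undisturbed. Next is lifting it and carrying it to the press front.

```bash
python3 - <<'E'
from rig import *; from geo import *; from vis import *
K=[.536,.034]; Y=np.radians(-1.6); C=[.5504,-.3306]
r.move_linear(pose(K,Y,.049,.08)[0],max_speed=.1)
r.move_to(*pose(C,PY,.118,0,-.18)); print(monitor.current_t(),monitor.current_finger_gap(),monitor.current_wrist_force())
x=np.array([np.cos(PY),np.sin(PY)]); y=np.array([-x[1],x[0]])
for n in("scene","side"):
    f=eyes.grab_frame(n); P=cloud(f); img=f["img"].astype(int); rel=P[...,:2]-C; a=rel@x; b=rel@y
    m=(P[...,2]>.10)&(P[...,2]<.15)&(a<-.03)&(a>-.32)&(np.abs(b)<.05)
    w=m&(img.min(-1)>130)&(img.max(-1)-img.min(-1)<50); k,l,st,ce=cv2.connectedComponentsWithStats(w.astype(np.uint8))
    for j in range(1,k):
        if st[j,4]>25:
            q=cast(f,ce[j],.127)[0,:2]-C; print(n,"tape",st[j,4],"along %.4f across %.4f z %.4f"%(q@x,q@y,np.nanmedian(P[...,2][l==j])))
    cv2.imwrite(f"pics/{n}_ret.png",f["img"][...,::-1])
E
```

```text
33.65 0.5773868765074887 [-0.14916563  0.7246974  -0.95188019]
scene tape 133 along -0.1465 across -0.0003 z 0.1249
scene tape 137 along -0.2163 across 0.0002 z 0.1249
side tape 86 along -0.1456 across 0.0042 z 0.1260
side tape 98 along -0.2154 across 0.0042 z 0.1264
```

```bash
python3 - <<'E'
from rig import *; from geo import *; import cv2
C=np.array([.5504,-.3306]); y=np.array([-np.sin(PY),np.cos(PY)]); C=C-.002*y
S=-.001
p,q=pose(C,PY,.114,0,-.18); r.move_linear(p,max_speed=.1)
p,q=pose(C,PY,.114,0,S); r.move_linear(p,q,max_speed=.1)
f0=monitor.current_wrist_force(); t0=monitor.current_torque(); print(monitor.current_t(),f0)
z=.1015; r.move_linear(pose(C,PY,z,0,S)[0],max_speed=.06)
while z>.095:
    f=monitor.current_wrist_force()-f0; print(round(z,4),f.round(2),(monitor.current_torque()-t0).round(2))
    if f[2]>1.2: break
    z-=.001; r.move_linear(pose(C,PY,z,0,S)[0],max_speed=.02)
print(monitor.current_t(),monitor.current_eef_pos()-pose(C,PY,z,0,S)[0])
for n in("scene","side"):
    f=eyes.grab_frame(n)["img"][...,::-1]; c=f[250:440,300:470] if n=="scene" else f[120:260,290:440]
    cv2.imwrite(f"pics/{n}_in.png",c.repeat(3,0).repeat(3,1))
a,b=[cv2.imread(f"pics/{n}_in.png") for n in("scene","side")]; h=min(600,max(a.shape[0],b.shape[0]))
b=cv2.resize(b,None,fx=.64,fy=.64);a=cv2.resize(a,None,fx=.98,fy=.98)
o=np.zeros((600,800,3),np.uint8); o[:min(600,a.shape[0]),:a.shape[1]]=a[:600]; o[:b.shape[0],a.shape[1]:a.shape[1]+b.shape[1]]=b[:,:800-a.shape[1]]; cv2.imwrite("pics/in.png",o)
E
```

```text
35.9417 [-0.06177359  0.41352334 -1.79156605]
0.1015 [-0.03 -0.52  1.13] [-0.01 -0.02  0.01]
0.1005 [-0.11 -0.64  0.67] [ 0.    0.02 -0.04]
0.0995 [-1.25  0.01  2.85] [-0.1  -0.19  0.04]
36.8 [ 7.69945413e-05 -8.27211456e-05  1.95367319e-04]
```

View pics/in.png

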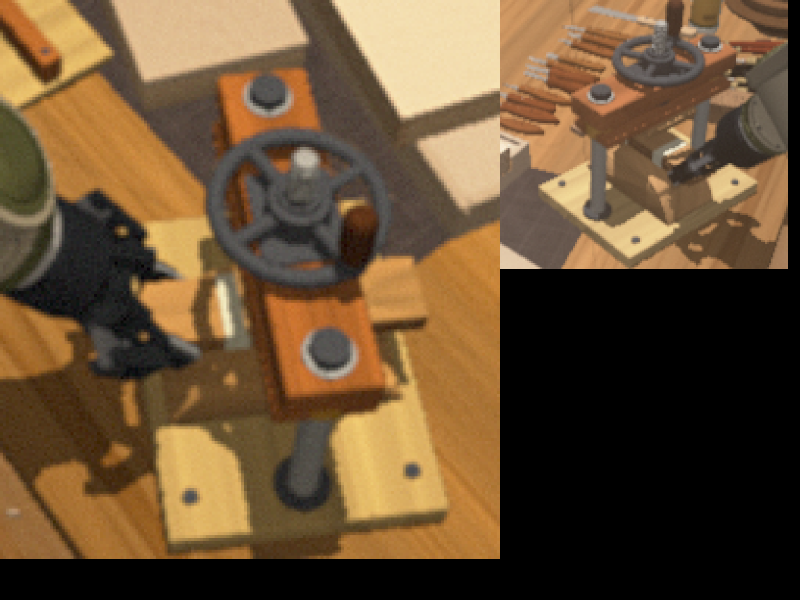

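The pack is under the platen on the crown: the front part with a tape shows at crop (185,310), and the rear end at (395,290) behind the crosshead. It has touched down, so I'll release it and check the tilt.

```bash
cat >look.py <<'E'
from rig import *; from geo import *; from vis import *
C=np.array([.5504,-.3306]); x=np.array([np.cos(PY),np.sin(PY)]); y=np.array([-x[1],x[0]])
def look(tag):
    for n in("scene","side"):
        f=eyes.grab_frame(n); P=cloud(f); rel=P[...,:2]-C; a=rel@x; b=rel@y; z=P[...,2]
        m=(z>.085)&(z<.135)&(np.abs(b)<.024)&(np.abs(a)<.115)&(np.abs(a)>.036); A,Z,B=a[m],z[m],b[m]
        k=np.abs(Z-np.median(Z))<.012
        for _ in range(3):
            c=np.polyfit(A[k],Z[k],1); k=np.abs(Z-np.polyval(c,A))<.004
        F,G=A[k&(A<0)],A[k&(A>0)]
        print(tag,n,"tilt deg %.2f z0 %.4f"%(np.degrees(np.arctan(c[0])),c[1]),"ends %.4f %.4f n %d %d"%(F.min() if len(F) else 0,G.max() if len(G) else 0,len(F),len(G)),"B %.4f %.4f"%(B[k].min(),B[k].max()))
        cv2.imwrite(f"pics/{n}_{tag}.png",f["img"][...,::-1])
E
python3 - <<'E'
from look import *
hand.set_gripper(.72); print(monitor.current_t(),monitor.current_finger_gap(),monitor.current_wrist_force()); r.sleep(.7); look("rel")
q=monitor.current_orientation(); zt=R.from_quat(q).as_matrix()[:,2]; p=monitor.current_eef_pos()
r.move_linear(p-.10*zt,max_speed=.1); print(monitor.current_t()); look("back")
E
```

```text
37.175 0.71915254939585 [ 0.7326592   1.11873572 -0.52418758]
rel scene tilt deg 1.20 z0 0.1070 ends -0.1035 0.0964 n 568 333 B -0.0240 0.0232
rel side tilt deg 6.51 z0 0.1127 ends -0.1031 0.0000 n 141 0 B -0.0239 0.0235
39.125
back scene tilt deg 1.20 z0 0.1068 ends -0.1039 0.0969 n 612 342 B -0.0240 0.0237
back side tilt deg 2.59 z0 0.1094 ends -0.1044 0.0000 n 286 0 B -0.0239 0.0239
```

Released, the pack balances about 1.2° nose-up, so it sits roughly 1.7 mm too far forward. There is time for one correction: regrip, level it, and shift it 1.7 mm to the rear.

```bash
python3 - <<'E'
from look import *; import geo
Cc=C-.002*y; S=-.001
r.move_linear(pose(Cc,PY,.0992,0,S)[0],max_speed=.08); hand.set_gripper(0.)
print(monitor.current_t(),monitor.current_finger_gap(),monitor.current_wrist_force())
r.move_linear(pose(Cc,PY,.107,0,S)[0],max_speed=.06)
geo.T=np.radians(38.8); S+=.0017
r.move_linear(*pose(Cc,PY,.107,0,S),max_speed=.03); f0=monitor.current_wrist_force(); look("lift")
z=.1035
while z>.095:
    r.move_linear(pose(Cc,PY,z,0,S)[0],max_speed=.02); f=monitor.current_wrist_force()-f0; print(round(z,4),f.round(2))
    if f[2]>1.8: break
    z-=.001
hand.set_gripper(.72); r.sleep(.7)
q=monitor.current_orientation(); zt=R.from_quat(q).as_matrix()[:,2]; p=monitor.current_eef_pos()
r.move_linear(p-.10*zt,max_speed=.1); print(monitor.current_t()); look("fin")
E
```

```text
40.875 0.5725143175636178 [-1.67074513  1.09106038  2.46131171]
lift scene tilt deg -0.11 z0 0.1120 ends -0.1019 0.0992 n 541 367 B -0.0239 0.0239
lift side tilt deg 7.81 z0 0.1200 ends -0.1016 0.0000 n 130 0 B -0.0235 0.0234
0.1035 [ 0.34 -0.88 -0.39]
0.1025 [ 0.29 -1.44 -0.14]
0.1015 [ 0.36 -0.76  0.04]
0.1005 [-1.68  1.03  5.49]
44.7417
fin scene tilt deg -0.13 z0 0.1068 ends -0.1019 0.0989 n 611 344 B -0.0240 0.0232
fin side tilt deg 0.14 z0 0.1083 ends -0.1036 0.0000 n 275 0 B -0.0237 0.0240
```

View pics/scene_fin.png

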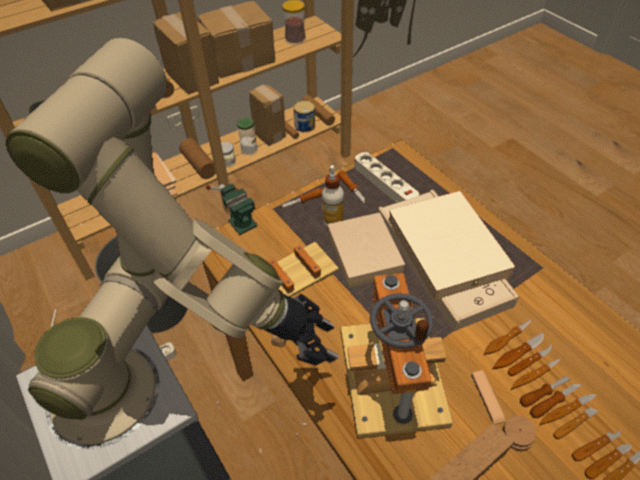

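The pack lies level through the press (front at (365,352), rear at (435,349)), the gripper is clear at (315,340), and the bottle is still standing at (333,200).

```bash
python3 -c "
from rig import *
print(monitor.current_eef_pos(),monitor.current_wrist_force(),monitor.current_t()); print(finish_job())"
```

```text
[ 0.42892487 -0.26760291  0.17175106] [ 0.36630192 -0.36551598 -0.45060548] 44.8417
the job is handed in; nothing more can be done
None
```

The job is handed in at 44.8 s: the wheel was cranked to its stop and backed off a quarter turn, and the pack is released on the crown, level to about 0.15° in the camera depth readings, with the gripper clear.

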